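# Sort washed guide pillars onto the drying rack and turn on its air

## Robot

A 7-joint arm with a two-finger parallel gripper is mounted at the origin on the work surface. World frame = base frame: x ahead of the robot, y to its left, z up, the work surface at z = 0. Lengths are in m, angles in rad, forces in N, time in s.
With the tool pointing down it reaches from about 0.4 to 0.85 m from the base axis. Payload 10.4 kg.
Tool frame: the origin (TCP) lies at the very end of the fingers, on their centre line; the grasp point (between the pads) lies 19 mm behind it (manip.grip_point_offset is the distance from the TCP to the grasp point, in m); z points along the fingers, y is the line along which they close (so a half turn about z gives the same grasp; the last joint's range is limited). The gripper opens to 85 mm and grips with 20 to 120 N. Pads are 22 mm wide; open, the fingers measure 114 mm over their backs; the gripper's body (76 mm by 85 mm) begins 54 mm behind the grasp point. The pads swing forward as they close: fully open they stand 13 mm farther back than shut.
Start: joints at [1.088, 0.332, -0.065, 1.46, 0.022, 1.35, -0.088], TCP at [0.277, -0.56, 0.231] pointing down, gripper open.
Joint ranges: [-2.6, 2.6], [-0.5, 2.12], [-1.47, 1.34], [0.16, 2.42], [-1.27, 4.41], [0.06, 2.06], [-2.6, 2.6]. Speed limits (rad/s): [2.22, 2.22, 2.79, 2.79, 3.14, 3.14, 3.14].

## Interface

Orientations are given as a unit quaternion [x, y, z, w].
In Python, from workcell import manip gives the robot as it stands. The module is installed in compiled form; this text tells all that it offers.
- The arm moves only by the shell command python3 -m inch 'ROWS' [OPENING] [FORCE]. ROWS is JSON, a list of rows, each a list of 2 entries, a list of its own where there are three numbers: the shift along the tool's x, y, z each as a share of 0.08 m, from -1 to 1, then the turn, a rotation vector about the tool's x, y, z each as a share of 45 degrees, from -1 to 1. A call has exactly 10 rows; each row is the pose to reach, as a shift and turn from the pose commanded when the call began, along the tool's axes at that moment; what a row does not reach only later rows make up. A row lasts 1/10 s, in which the tool goes at most 50 mm and 8.59 degrees, less where a joint would pass 70% of its speed; a pose out of reach is approached as far as the arm can. A call with a number of a shift or a turn outside -1 to 1 is refused whole. A call with a gripper value outside its range is refused whole. OPENING is the opening, from 0 (shut) to 1 (fully open), set as the call begins (- or left out, the last holds). The fingers move at their own pace and stop on an object; FORCE is the grip in N (left out, the last holds). Time passes only in rows, so rows that repeat a pose let the fingers close, or fill a call up. It gives the time, the measured TCP pose, the force, the opening and the grip force at its end, in the units of the state.
- manip.get_obs(): the state, without advancing time (a new reading comes with each control period).
- manip.camera(name): name is "scene" or "top" or "wrist"; returns the picture (400x640x3 uint8, red, green, blue); there is no depth.
- manip.camera_params(name): a dict with "fov_y" (degrees; the focal length in pixels is half the picture's height over the tangent of half this angle, whatever the lens; pixels are square), "cx", "cy" (the principal point, pixels), "camera_from_world" (4x4, takes a point from world to camera coordinates); the wrist camera has in their place "T_tool_cam" (4x4, takes a point from camera to tool coordinates, whose origin is the TCP and whose axes are the flange's). Camera axes: x right, y up, looking along -z (the intrinsics and any distortion apply to the point x, -y, -z); pixel columns grow to the right and rows downward; lengths in m; the calibration is good to about 2 mm. A picture is of the moment at which its call begins: read the wrist's pose just before it. camera_params takes no time and is no camera call.
- manip.hand_in(): hands the job in; it is judged then, once.
The state is a dict: "clock": time; "joint_pos": joint angles; "joint_velocities": joint speeds; "tau": joint torques, N m; "position": TCP position; "ee_rot": TCP orientation; "ft_force": force on the tool from outside, world axes, zero at the start; "torque": the same for the moment, N m; "grip_width": opening from 0.0 (shut) to 1.0 (fully open); "grasp_force": force on a finger pad.
Only numpy, scipy, OpenCV 4.12 (cv2) and the standard library are available. Lean on these libraries where they do the work, as an engineer would, in place of code of your own. Each camera call takes 0.05 s, during which the arm holds its last target. There are 200 camera calls.

## Task

Lay the three loose guide pillars on the sloping drying rack, each in the empty place of the row whose sample pillar has its length, lying fully down in its seats. Then, once all three lie there, turn the air valve's red lever to half open (45 degrees, over the yellow mark) and let go. Leave the other things on the bench where they are.

Things in the scene. Friction and masses are not known exactly. Their poses are not given: they have to be found in the camera images.
- pillar_short: The short loose guide pillar: bright steel bar, 22 mm diameter, a black 26 mm square cap (16 mm long) on each end, 90 mm long over all, about 220 g. The three differ only in length (90, 120, 150 mm). Starts lying level on the table right of the rack. Origin at its middle (13 mm above what it lies on), x along its length (ends alike), z up at the start. Grip the bare steel.
- place_short: Empty place of the short row on the sloping rack, for the 90 mm pillar. Origin: the middle of a pillar lying there (about 147 mm above the table); x up the slope, away from the robot, z the slope's normal (24 degrees off vertical, leaning to the robot), y left. 102 mm between its two end stops (6 mm play at each end). Which row is left, middle or right on the rack changes.
- sample_short (a point): Middle of the short row's sample: a pillar like the loose ones, 90 mm long, screwed down in the same row, parallel to the empty place and 66 mm left of it (place y = +66 mm). The next row's sample, or nothing, lies 66 mm right of the place: open the gripper to at most 70 mm there.
- pillar_medium: The medium loose guide pillar: bright steel bar, 22 mm diameter, a black 26 mm square cap (16 mm long) on each end, 120 mm long over all, about 280 g. The three differ only in length (90, 120, 150 mm). Starts lying level on the table right of the rack. Origin at its middle (13 mm above what it lies on), x along its length (ends alike), z up at the start. Grip the bare steel.
- place_medium: Empty place of the medium row on the sloping rack, for the 120 mm pillar. Origin: the middle of a pillar lying there (about 147 mm above the table); x up the slope, away from the robot, z the slope's normal (24 degrees off vertical, leaning to the robot), y left. 132 mm between its two end stops (6 mm play at each end). Which row is left, middle or right on the rack changes.
- sample_medium (a point): Middle of the medium row's sample: a pillar like the loose ones, 120 mm long, screwed down in the same row, parallel to the empty place and 66 mm left of it (place y = +66 mm). The next row's sample, or nothing, lies 66 mm right of the place: open the gripper to at most 70 mm there.
- pillar_long: The long loose guide pillar: bright steel bar, 22 mm diameter, a black 26 mm square cap (16 mm long) on each end, 150 mm long over all, about 340 g. The three differ only in length (90, 120, 150 mm). Starts lying level on the table right of the rack. Origin at its middle (13 mm above what it lies on), x along its length (ends alike), z up at the start. Grip the bare steel.
- place_long: Empty place of the long row on the sloping rack, for the 150 mm pillar. Origin: the middle of a pillar lying there (about 147 mm above the table); x up the slope, away from the robot, z the slope's normal (24 degrees off vertical, leaning to the robot), y left. 162 mm between its two end stops (6 mm play at each end). Which row is left, middle or right on the rack changes.
- sample_long (a point): Middle of the long row's sample: a pillar like the loose ones, 150 mm long, screwed down in the same row, parallel to the empty place and 66 mm left of it (place y = +66 mm). The next row's sample, or nothing, lies 66 mm right of the place: open the gripper to at most 70 mm there.
- rack: Fixed drying rack, 424 mm wide, sloping up at 24 degrees away from the robot, with three rows 132 mm apart. Origin on the table under its middle, x away from the robot, y left, z up. Each place: a white seat 22 mm long under each pillar end, floor 13 mm below the place's origin, cheeks 17 mm either side up to 1 mm above it, end stops to 3 mm above; open between, fingertips may go 20 mm below.
- air_bar (a point): Middle of the rack's blue air bar: level, along rack y, 20 mm thick, 321 mm above the table, nozzles to 20 mm below its axis, held at both ends by level arms from posts on the far side. It hangs over the upper ends of the places (in a place's axes at x = +125, z = +135 mm), in the way of coming straight down: come from the robot's side with the tool along the slope's normal.
- valve_lever (a joint): Opening angle of the air valve's lever in rad: 0 closed, 1.571 fully open; the lever turns anticlockwise seen from above as it opens. It starts between 0 and 0.2, stays where it is left, and needs about 0.2 N m (2 to 3 N at the grip). Half open is 45 degrees (0.785), where the lever lies over the yellow mark on the white dial.
- lever_grip (a point): The point to grip on the valve's red lever sleeve (18 mm wide, 16 mm thick, 75 mm long): in its middle, 88 mm above the table, 85 mm from the turning axis. The axes turn with the lever: y points from here back along the lever to the turning axis, z up. Free air of 70 mm below the outer part of the lever.
- valve: The fixed brass quarter-turn air valve on a dark plate 70 mm square, in front of the rack on the left; origin on the table, on the lever's vertical turning axis. x and y level: the closed lever points along -y, the fully open one along +x; the yellow half-open mark lies midway between.
- ink_tin: Bystander: blue-banded ink tin, 64 mm diameter, 75 mm tall; origin at the centre of its underside.
- screwdriver: Bystander: screwdriver lying on the table.
- print_pad: Bystander: red domed printing pad on a 70 x 50 mm aluminium plate, 46 mm tall, in front of the rack; origin at the centre of its underside.
- blow_gun: Bystander: orange air blow gun lying on the table, about 190 mm long, 26 mm tall.
- spanner: Bystander: spanner lying on the table at the left.
There are look-alikes about, which are no part of the job. What is shaped like the pillar_short but green, orange or pink is not meant.

How it is judged:
By the outcome, as a careful person would: the job done as asked, in the order asked, and still so for the second after the job is handed in, with the robot touching nothing.
It also fails if it takes over 72 s, if anything falls off the work surface, if the arm or the gripper's body presses on something with over 40 N, if the wrist force passes 120 N, or if a joint passes its speed limit or range.

## Working session

There is one attempt and no reset: what is moved stays moved. The work goes in short steps, Python scripts to look and compute and a shell command to move; the robot and the scene stay as the last step left them, time stands still between calls to the robot, and variables do not carry over. Pictures are saved under pics/ and viewed, at most 10 in all, crops included, and the job is handed in when it is done.

```bash
mkdir -p pics; python3 - <<'E'
from workcell import manip
import cv2, json
for n in("scene","top"):
    im=manip.camera(n); cv2.imwrite(f"pics/{n}0.png",cv2.cvtColor(im,cv2.COLOR_RGB2BGR)); p=manip.camera_params(n); print(n,p)
print(manip.camera_params("wrist")); o=manip.get_obs(); print(o, manip.grip_point_offset)
E
```

```text
scene {'fov_y': 43.341475096714724, 'cx': 323.98191199922815, 'cy': 199.1598890025149, 'camera_from_world': array([[ 0.54989674,  0.83517332, -0.00995497, -0.21326943],
       [-0.71722278,  0.47827631,  0.50679705,  0.29265399],
       [ 0.4280246 , -0.27154611,  0.86200792, -1.92132811],
       [ 0.        ,  0.        ,  0.        ,  1.        ]])}
top {'fov_y': 47.55239115171633, 'cx': 311.3059048158912, 'cy': 187.09977611522308, 'camera_from_world': array([[-0.01972375, -0.9997966 ,  0.00420981, -0.05612041],
       [ 0.99747816, -0.01939054,  0.06827391, -0.50707002],
       [-0.06817839,  0.00554581,  0.99765773, -1.70683804],
       [ 0.        ,  0.        ,  0.        ,  1.        ]])}
{'fov_y': 69.69617318983404, 'cx': 314.1940355347611, 'cy': 200.51048578118977, 'T_tool_cam': array([[ 1.08079281e-03,  9.47108714e-01,  3.20911071e-01,
         8.22311696e-02],
       [ 9.99999399e-01, -9.64547891e-04, -5.21204988e-04,
         7.42038761e-04],
       [-1.84103689e-04,  3.20911441e-01, -9.47109187e-01,
        -1.43677874e-01],
       [ 0.00000000e+00,  0.00000000e+00,  0.00000000e+00,
         1.00000000e+00]])}
{'clock': 0.1, 'joint_pos': array([ 1.08841666,  0.33278611, -0.06470825,  1.46083848,  0.02158252,
        1.34989549, -0.08851382]), 'joint_velocities': array([ 0.00073181, -0.00171567, -0.00151047, -0.00284559,  0.00015665,
       -0.00110095, -0.00143554]), 'tau': array([ 8.03211915e-04, -6.26743698e+01,  4.87862946e-02, -3.92434859e+01,
        1.63010100e-02,  6.92994843e-03,  2.57142932e-05]), 'position': array([ 0.27720675, -0.55979769,  0.2306186 ]), 'ee_rot': array([ 9.73690298e-01,  2.27874578e-01, -1.57786308e-04, -5.95903804e-04]), 'ft_force': array([ 0.38379759, -0.0301446 , -0.58176231]), 'torque': array([0.00333071, 0.05214042, 0.02947479]), 'grasp_force': 0.0, 'grip_width': 1.0001998145790902} 0.0187
```

```bash
python3 - <<'E'
import cv2
t=cv2.imread("pics/top0.png"); cv2.imwrite("pics/top0b.png",cv2.resize(t[30:380,60:560],(800,560),interpolation=cv2.INTER_CUBIC))
E
```

```text
(no output)
```

View pics/top0.png

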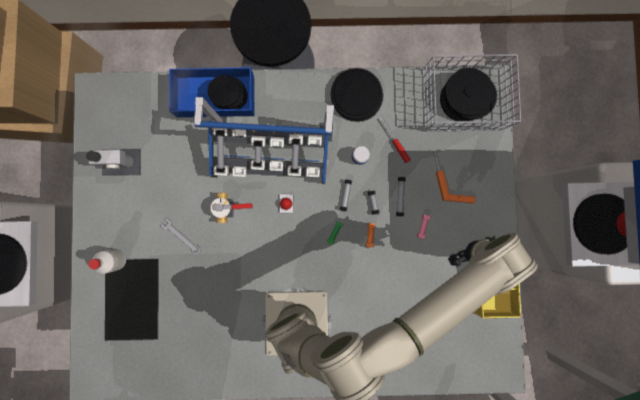

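View pics/scene0.png

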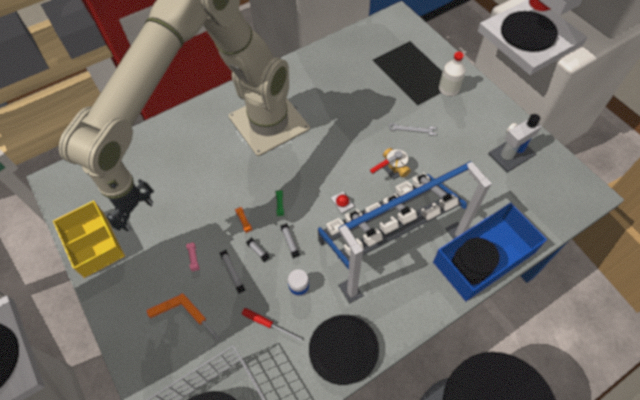

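The top view shows the rack at px (205–330, 125–180). The loose pillars are at (345,195), (373,202) and (401,196), with the valve at (221,207). I'll enlarge that area.

```bash
python3 - <<'E'
import cv2
t=cv2.imread("pics/top0.png"); cv2.imwrite("pics/top0c.png",cv2.resize(t[105:225,205:425],(792,432),interpolation=cv2.INTER_CUBIC))
E
```

```text
(no output)
```

View pics/top0c.png

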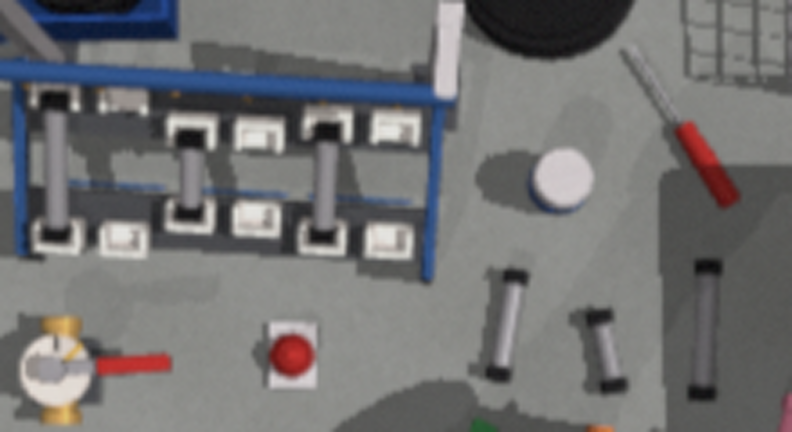

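Rows run left to right: long, short, medium. The loose pillars run medium, short, long. Next I'll compute poses.

```bash
cat > h.py <<'E'
import numpy as np, cv2
from workcell import manip
from scipy.spatial.transform import Rotation as R
def cam(n,obs=None):
    p=manip.camera_params(n)
    if n=="wrist":
        o=obs or manip.get_obs(); T=np.eye(4);T[:3,:3]=R.from_quat(o["ee_rot"]).as_matrix();T[:3,3]=o["position"]
        M=T@p["T_tool_cam"]
    else: M=np.linalg.inv(p["camera_from_world"])
    return M,200/np.tan(np.radians(p["fov_y"]/2)),p["cx"],p["cy"]
def ray(c,u,v):
    M,f,cx,cy=c; return M[:3,3],M[:3,:3]@np.array([(u-cx)/f,-(v-cy)/f,-1])
def at(c,u,v,z):
    o,d=ray(c,u,v); return o+d*(z-o[2])/d[2]
def proj(c,P):
    M,f,cx,cy=c; q=np.linalg.inv(M)@np.append(P,1); return np.array([cx-f*q[0]/q[2],cy+f*q[1]/q[2]])
def shot(n,name,crop=None,s=1):
    o=manip.get_obs(); im=cv2.cvtColor(manip.camera(n),cv2.COLOR_RGB2BGR); 
    if crop: a,b,c,d=crop; im=im[b:d,a:c]
    cv2.imwrite("pics/"+name,cv2.resize(im,None,fx=s,fy=s,interpolation=cv2.INTER_CUBIC)); return o
def frame(yaw,tilt=0):
    "tool pose: x along world yaw, z down; tilt: nose-up slope (place axes)"
    px=np.array([np.cos(yaw)*np.cos(tilt),np.sin(yaw)*np.cos(tilt),np.sin(tilt)]);py=np.array([-np.sin(yaw),np.cos(yaw),0]);pz=np.cross(px,py)
    return R.from_matrix(np.c_[px,-py,-pz])
def go(p0,r0,p1,r1):
    d=r0.inv().apply(np.array(p1)-p0)/.08; w=(r0.inv()*r1).as_rotvec()/np.radians(45)
    print("shift",d.round(3),"turn",w.round(3))
E
python3 - <<'E'
from h import *
c=cam("top"); np.set_printoptions(precision=4,suppress=True)
q=lambda u,v,z: at(c,205+(u+.5)/3.6-.5,105+(v+.5)/3.6-.5,z)
for n,a,b in(("med",(515,276),(498,374)),("short",(599,317),(613,385)),("long",(708,266),(702,392))):
    A,B=q(*a,.026),q(*b,.026); print(n,(A+B)/2,"len",np.linalg.norm(A-B),"yaw deg",np.degrees(np.arctan2(*(A-B)[1::-1])))
s=np.sin(np.radians(24));t=.013*np.cos(np.radians(24))
for n,a,b,L in(("med",(326,131),(322,235),.104),("short",(191,137),(189,213),.074),("long",(55,99),(57,235),.134)):
    A,B=q(*a,.147+t+L/2*s),q(*b,.147+t-L/2*s);print(n,(A+B)/2+[.013*s,0,0],"len",np.linalg.norm(A-B),np.degrees(np.arctan2(*(A-B)[1::-1])))
A,E,S=q(57,367,.096),q(170,363,.096),q(97,366,.096);print("lever",A,E,S)
for n,u,v in(("ink",562,180),):print(n,q(u,v,.075))
print("pad",q(292,354,.046))
o=manip.get_obs();print(R.from_quat(o["ee_rot"]).as_matrix())
E
```

```text
med [ 0.4733 -0.1939  0.026 ] len 0.10454270178485058 yaw deg -11.247387061298639
short [ 0.444  -0.2975  0.026 ] len 0.07263593059276614 yaw deg 9.998578768718186
long [ 0.4651 -0.4021  0.026 ] len 0.13258866884991996 yaw deg -4.622728116556696
med [ 0.6131 -0.0091  0.1589] len 0.10504958409499289 -4.1233533515788885
short [0.6237 0.1211 0.1589] len 0.07649663362373883 -5.05394358084441
long [0.6333 0.2513 0.1589] len 0.1367546337672946 -4.336977137488642
lever [0.4364 0.2637 0.096 ] [0.4382 0.1504 0.096 ] [0.4366 0.2236 0.096 ]
ink [ 0.6185 -0.2505  0.075 ]
pad [0.4465 0.0305 0.046 ]
[[ 0.8961  0.4438 -0.0006]
 [ 0.4438 -0.8961  0.0011]
 [-0.     -0.0012 -1.    ]]
```

```bash
cat >> h.py <<'E'
def plan(*wps,start=None):
    "wps: (pos, Rotation); prints each call from the previous commanded pose"
    if start is None:
        o=manip.get_obs(); start=(o["position"],R.from_quat(o["ee_rot"]))
    p,r=start
    for P,Q in wps: go(np.array(p),r,P,Q); p,r=P,Q
Y=np.radians(-4.6); T=np.radians(24)
E
python3 - <<'E'
from h import *
f=frame(Y)
plan(([.345,-.515,.17],f),([.42,-.45,.12],f),([.465,-.402,.08],f),([.465,-.402,.002],f))
E
```

```text
shift [ 1.008 -0.125  0.758] turn [-0.002  0.     0.688]
shift [ 0.869 -0.885  0.625] turn [0. 0. 0.]
shift [ 0.513 -0.643  0.5  ] turn [0. 0. 0.]
shift [0.    0.    0.975] turn [0. 0. 0.]
```

```bash

python3 -m inch '[[[0.1,-0.01,0.1],[0,0,0.07]],[[0.2,-0.02,0.2],[0,0,0.14]],[[0.3,-0.04,0.3],[0,0,0.21]],[[0.4,-0.05,0.4],[0,0,0.28]],[[0.5,-0.06,0.5],[0,0,0.34]],[[0.6,-0.07,0.6],[0,0,0.41]],[[0.7,-0.09,0.7],[0,0,0.48]],[[0.8,-0.1,0.8],[0,0,0.55]],[[0.9,-0.11,0.9],[0,0,0.62]],[[1,-0.125,1],[0,0,0.69]]]' 1 80
python3 -m inch '[[[0.09,-0.09,0.1],[0,0,0]],[[0.18,-0.18,0.2],[0,0,0]],[[0.27,-0.27,0.3],[0,0,0]],[[0.36,-0.36,0.4],[0,0,0]],[[0.45,-0.45,0.5],[0,0,0]],[[0.54,-0.54,0.6],[0,0,0]],[[0.63,-0.63,0.7],[0,0,0]],[[0.72,-0.72,0.8],[0,0,0]],[[0.81,-0.81,0.8],[0,0,0]],[[0.9,-0.9,0.8],[0,0,0]]]' 
python3 - <<'E'
from h import *
o=shot("wrist","w1.png")
plan(([.465,-.402,.002],frame(Y)))
c=cam("wrist",o)
s=np.r_[np.cos(Y),np.sin(Y),0]
for e in(-.067,.067): print(proj(c,np.r_[.465,-.402,.026]+e*s))
E
```

```text
clock: 1.1
position: [0.3448, -0.5152, 0.1506]
ee_rot: [0.999, -0.042, -0.0, -0.0]
ft_force: [-0.9, -0.6, -0.2]
grip_width: 0.996
grasp_force: 0.0
clock: 2.1
position: [0.423, -0.4492, 0.0873]
ee_rot: [0.999, -0.041, -0.0, -0.0]
ft_force: [-0.2, -0.2, 0.4]
grip_width: 1.003
grasp_force: 0.0
shift [ 0.453 -0.61   1.072] turn [-0.001 -0.002  0.   ]
[249.95198609 250.39261582]
[235.01889781  66.86046103]
```

View pics/w1.png

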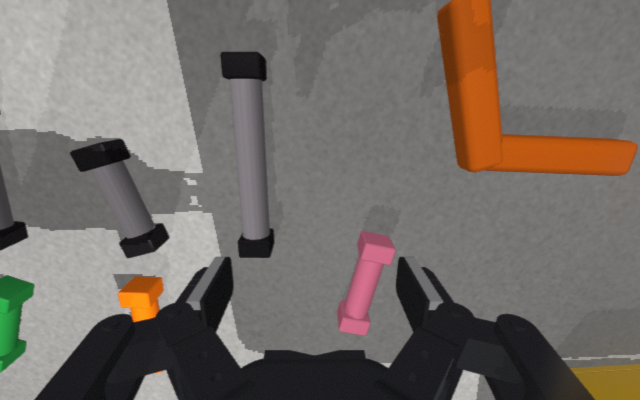

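The upper cap is at (243,64) and the lower one at (256,246). That puts the pillar about 5 mm right and 2 mm farther than my estimate, so I'm correcting.

```bash

python3 -m inch '[[[0.1,-0.12,0],[0,0,0]],[[0.2,-0.24,0],[0,0,0]],[[0.3,-0.36,0],[0,0,0]],[[0.4,-0.48,0.1],[0,0,0]],[[0.48,-0.56,0.25],[0,0,0]],[[0.48,-0.56,0.4],[0,0,0]],[[0.48,-0.56,0.6],[0,0,0]],[[0.48,-0.56,0.8],[0,0,0]],[[0.48,-0.56,0.95],[0,0,0]],[[0.48,-0.56,1],[0,0,0]]]' 
python3 -m inch '[[[0,0,0.03],[0,0,0]],[[0,0,0.06],[0,0,0]],[[0,0,0.06],[0,0,0]],[[0,0,0.06],[0,0,0]],[[0,0,0.06],[0,0,0]],[[0,0,0.06],[0,0,0]],[[0,0,0.06],[0,0,0]],[[0,0,0.06],[0,0,0]],[[0,0,0.06],[0,0,0]],[[0,0,0.06],[0,0,0]]]' 0 80
python3 - <<'E'
from h import *
f=frame(Y);g=frame(Y,T);pl=np.r_[.628,.1855,.147]
plan((pl-[.12,0,-.08],g),(pl+g.apply([0,0,-.09]),g))
print(pl+g.apply([0,0,-.09]))
E
```

```text
clock: 3.15
position: [0.463, -0.408, 0.0051]
ee_rot: [0.999, -0.041, -0.001, -0.001]
ft_force: [0.6, -0.1, 0.1]
grip_width: 1.001
grasp_force: 0.0
clock: 4.15
position: [0.4648, -0.4084, 0.0034]
ee_rot: [0.999, -0.041, 0.001, 0.0]
ft_force: [-0.9, 1.8, 5.1]
grip_width: 0.223
grasp_force: 78.4
shift [-0.066 -7.442 -2.799] turn [ 0.001  0.532 -0.002]
shift [ 0.959 -0.12   0.397] turn [0. 0. 0.]
[0.59151162 0.18843579 0.22921909]
```

```bash

python3 -m inch '[[[0,0,-0.08],[0,0,0]],[[0,0,-0.2],[0,0,0]],[[0,0,-0.32],[0,0,0]],[[0,-0.1,-0.44],[0,0,0]],[[0,-0.2,-0.56],[0,0,0]],[[0,-0.3,-0.67],[0,0,0]],[[0,-0.4,-0.78],[0,0,0]],[[0,-0.5,-0.87],[0,0,0]],[[0,-0.6,-0.94],[0,0,0]],[[0,-0.7,-1],[0,0,0]]]' 
python3 -m inch '[[[0,-0.1,-0.1],[0,0,0]],[[0,-0.2,-0.2],[0,0,0]],[[0,-0.3,-0.3],[0,0,0]],[[0,-0.4,-0.4],[0,0,0]],[[0,-0.5,-0.5],[0,0,0]],[[0,-0.6,-0.6],[0,0,0]],[[0,-0.7,-0.7],[0,0,0]],[[0,-0.8,-0.8],[0,0,0]],[[0,-0.9,-0.9],[0,0,0]],[[0,-1,-1],[0,0,0]]]' 
python3 -m inch '[[[0,-0.1,-0.08],[0,0.05,0]],[[0,-0.2,-0.16],[0,0.11,0]],[[0,-0.3,-0.24],[0,0.16,0]],[[0,-0.4,-0.32],[0,0.21,0]],[[0,-0.5,-0.4],[0,0.27,0]],[[0,-0.6,-0.48],[0,0.32,0]],[[0,-0.7,-0.56],[0,0.37,0]],[[0,-0.8,-0.64],[0,0.43,0]],[[0,-0.9,-0.72],[0,0.48,0]],[[0,-1,-0.8],[0,0.533,0]]]' 
```

```text
clock: 5.15
position: [0.4689, -0.3517, 0.083]
ee_rot: [0.999, -0.041, 0.0, 0.0]
ft_force: [1.2, 0.4, -2.9]
grip_width: 0.227
grasp_force: 78.4
clock: 6.15
position: [0.4754, -0.2721, 0.1632]
ee_rot: [0.999, -0.041, 0.0, 0.0]
ft_force: [1.5, 0.2, -3.5]
grip_width: 0.228
grasp_force: 78.4
clock: 7.15
position: [0.4817, -0.1922, 0.227]
ee_rot: [0.977, -0.04, 0.208, 0.009]
ft_force: [-0.9, -0.7, -2.5]
grip_width: 0.224
grasp_force: 78.3
```

```bash

python3 -m inch '[[[0,-0.1,0],[0,0,0]],[[0,-0.2,0],[0,0,0]],[[0,-0.3,0],[0,0,0]],[[0,-0.4,0],[0,0,0]],[[0,-0.5,0],[0,0,0]],[[0,-0.6,0],[0,0,0]],[[0,-0.7,0],[0,0,0]],[[0,-0.8,0],[0,0,0]],[[0,-0.9,0],[0,0,0]],[[0,-1,0],[0,0,0]]]' | head -2
python3 -m inch '[[[0,-0.1,0],[0,0,0]],[[0,-0.2,0],[0,0,0]],[[0,-0.3,0],[0,0,0]],[[0,-0.4,0],[0,0,0]],[[0,-0.5,0],[0,0,0]],[[0,-0.6,0],[0,0,0]],[[0,-0.7,0],[0,0,0]],[[0,-0.8,0],[0,0,0]],[[0,-0.9,0],[0,0,0]],[[0,-1,0],[0,0,0]]]' | head -2
python3 -m inch '[[[0,-0.1,0],[0,0,0]],[[0,-0.2,0],[0,0,0]],[[0,-0.3,0],[0,0,0]],[[0,-0.4,0],[0,0,0]],[[0,-0.5,0],[0,0,0]],[[0,-0.6,0],[0,0,0]],[[0,-0.7,0],[0,0,0]],[[0,-0.8,0],[0,0,0]],[[0,-0.9,0],[0,0,0]],[[0,-1,0],[0,0,0]]]' | head -2
python3 -m inch '[[[0.02,-0.1,0],[0,0,0]],[[0.04,-0.2,0],[0,0,0]],[[0.06,-0.3,0],[0,0,0]],[[0.1,-0.4,0],[0,0,0]],[[0.15,-0.5,0],[0,0,0]],[[0.2,-0.6,0],[0,0,0]],[[0.25,-0.7,0],[0,0,0]],[[0.3,-0.8,0],[0,0,0]],[[0.35,-0.9,0],[0,0,0]],[[0.4,-1,0],[0,0,0]]]' 
python3 - <<'E'
from h import *
g=frame(Y,T);pl=np.r_[.628,.1855,.147]
plan((pl+g.apply([0,0,-.06]),g))
E
```

```text
clock: 8.15
position: [0.4886, -0.1126, 0.2266]
clock: 9.15
position: [0.4951, -0.0329, 0.2265]
clock: 10.15
position: [0.5017, 0.0469, 0.2265]
clock: 11.15
position: [0.5378, 0.1241, 0.2397]
ee_rot: [0.977, -0.04, 0.208, 0.008]
ft_force: [0.3, -0.2, -3.6]
grip_width: 0.225
grasp_force: 78.4
shift [ 0.498 -0.856  0.74 ] turn [ 0.001  0.    -0.002]
```

```bash

python3 -m inch '[[[0.05,-0.1,0.06],[0,0,0]],[[0.1,-0.2,0.12],[0,0,0]],[[0.15,-0.3,0.2],[0,0,0]],[[0.2,-0.4,0.28],[0,0,0]],[[0.26,-0.5,0.36],[0,0,0]],[[0.32,-0.6,0.45],[0,0,0]],[[0.38,-0.7,0.54],[0,0,0]],[[0.44,-0.8,0.63],[0,0,0]],[[0.5,-0.86,0.7],[0,0,0]],[[0.5,-0.86,0.74],[0,0,0]]]' 
python3 - <<'E'
from h import *
o=shot("wrist","w2.png",None,1.25); c=cam("wrist",o)
g=frame(Y,T);pl=np.r_[.628,.1855,.147]
plan((pl+g.apply([0,0,-.06]),g))
P=lambda x,y,z:(proj(c,pl+g.apply([x,-y,-z]))*1.25).round(0)
r=R.from_quat(o["ee_rot"])
for x in(-.081,.081):print("stop",x,[P(x,y,.003) for y in(-.017,.017)],"sample",P(.067*np.sign(x),.066,.013))
for x in(-.075,.075):print("held cap end",(proj(c,o["position"]+r.apply([x,0,-.011-.013]))*1.25).round(0))
E
```

```text
clock: 12.15
position: [0.604, 0.1878, 0.2013]
ee_rot: [0.977, -0.04, 0.207, 0.008]
ft_force: [-0.4, 0.6, -2.9]
grip_width: 0.225
grasp_force: 78.5
shift [ 0.006 -0.004 -0.012] turn [ 0.001  0.002 -0.002]
stop -0.081 [array([417., 386.]), array([367., 386.])] sample [288. 378.]
stop 0.081 [array([424., 133.]), array([360., 133.])] sample [264. 162.]
held cap end [390. 494.]
held cap end [390. 156.]
```

View pics/w2.png

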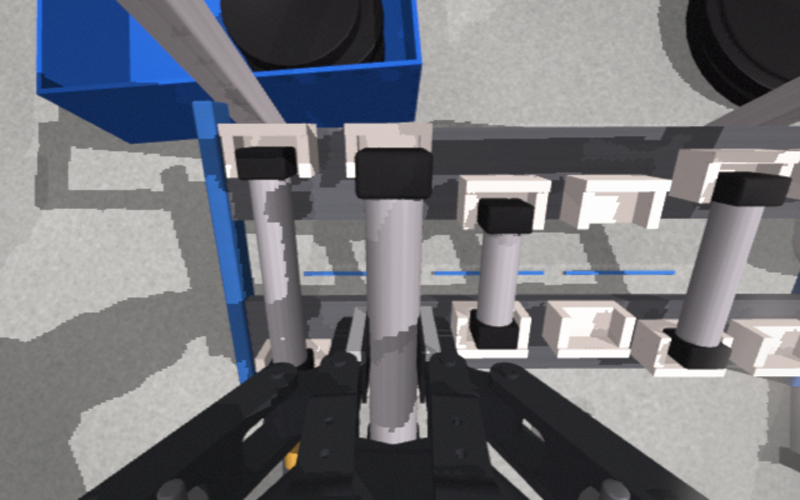

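The held pillar's upper cap is at (394,148–195) and the place's upper seat is centred near column 388. The pillar should go about 3 mm left and 3 mm down-slope before it descends.

```bash

python3 -m inch '[[[-0.02,-0.02,0],[0,0,0]],[[-0.035,-0.038,0],[0,0,0]],[[-0.035,-0.038,0.12],[0,0,0]],[[-0.035,-0.038,0.25],[0,0,0]],[[-0.035,-0.038,0.38],[0,0,0]],[[-0.035,-0.038,0.5],[0,0,0]],[[-0.035,-0.038,0.62],[0,0,0]],[[-0.035,-0.038,0.72],[0,0,0]],[[-0.035,-0.038,0.8],[0,0,0]],[[-0.035,-0.038,0.84],[0,0,0]]]'
python3 - <<'E'
from h import *
g=frame(Y,T);pl=np.r_[.628,.1855,.147]
o=manip.get_obs(); print(g.inv().apply(o["position"]-pl)*1000)
E
```

```text
clock: 13.2
position: [0.6284, 0.188, 0.1384]
ee_rot: [0.977, -0.04, 0.207, 0.009]
ft_force: [-1.0, 0.2, -2.8]
grip_width: 0.223
grasp_force: 78.5
[-3.3732141  -2.5571613   7.96392503]
```

```bash

python3 -m inch '[[[0,0,0.01],[0,0,0]],[[0,0,0.02],[0,0,0]],[[0,0,0.03],[0,0,0]],[[0,0,0.04],[0,0,0]],[[0,0,0.04],[0,0,0]],[[0,0,0.04],[0,0,0]],[[0,0,0.04],[0,0,0]],[[0,0,0.04],[0,0,0]],[[0,0,0.04],[0,0,0]],[[0,0,0.04],[0,0,0]]]'
python3 - <<'E'
from h import *
g=frame(Y,T);pl=np.r_[.628,.1855,.147]
o=shot("wrist","w3.png",None,1.25); print(g.inv().apply(o["position"]-pl)*1000,g.inv().apply(o["ft_force"]))
E
```

```text
clock: 14.2
position: [0.6294, 0.1882, 0.1374]
ee_rot: [0.977, -0.04, 0.208, 0.009]
ft_force: [-9.6, -2.3, 7.3]
grip_width: 0.224
grasp_force: 80.2
[-2.77996231 -2.84000032  9.25082276] [ -5.63003158   3.10175969 -10.47435396]
```

View pics/w3.png

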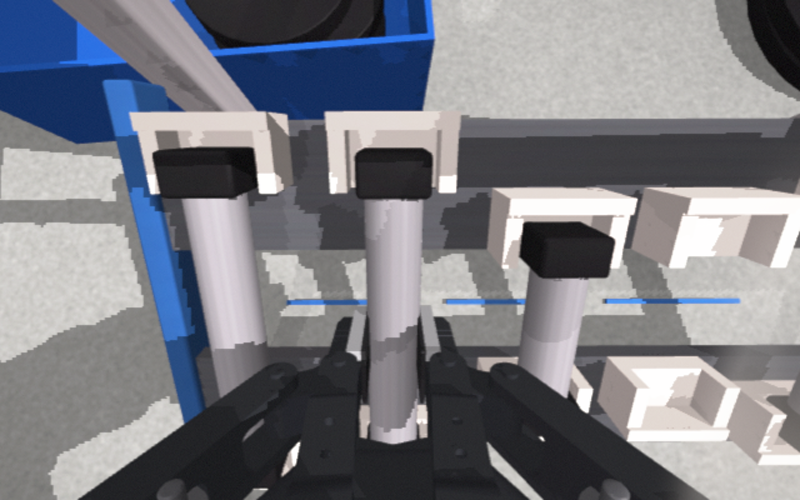

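The pillar's cap sits between the cheeks, with about a 6 mm gap to the upper stop and 10 N of contact. Releasing and retreating.

```bash

python3 -m inch '[[[0,0,0],[0,0,0]],[[0,0,0],[0,0,0]],[[0,0,0],[0,0,0]],[[0,0,0],[0,0,0]],[[0,0,-0.1],[0,0,0]],[[0,0,-0.25],[0,0,0]],[[0,0,-0.45],[0,0,0]],[[0,0,-0.65],[0,0,0]],[[0,0,-0.85],[0,0,0]],[[0,0,-1],[0,0,0]]]' 0.72
python3 - <<'E'
from h import *
o=shot("wrist","w4.png"); g=frame(Y,T); f=frame(np.radians(10))
p=o["position"];q=R.from_quat(o["ee_rot"])
w1=p+g.apply([-1*.08,.08,0])
plan((w1,g),([.446,-.302,.1],frame(Y)),([.446,-.302,.1],f))
E
```

```text
clock: 15.25
position: [0.5969, 0.1913, 0.2114]
ee_rot: [0.977, -0.04, 0.208, 0.008]
ft_force: [-0.8, 0.3, -0.3]
grip_width: 0.723
grasp_force: 0.0
shift [-1.009  1.008  0.014] turn [-0.    -0.004 -0.001]
shift [-0.832  5.297  0.708] turn [ 0.    -0.533 -0.   ]
shift [0. 0. 0.] turn [ 0.     0.    -0.324]
```

```bash

python3 -m inch '[[[-0.1,0.1,0],[0,0,0]],[[-0.2,0.2,0],[0,0,0]],[[-0.3,0.3,0],[0,0,0]],[[-0.4,0.4,0],[0,0,0]],[[-0.5,0.5,0],[0,0,0]],[[-0.6,0.6,0],[0,0,0]],[[-0.7,0.7,0],[0,0,0]],[[-0.8,0.8,0],[0,0,0]],[[-0.9,0.9,0],[0,0,0]],[[-1,1,0],[0,0,0]]]' | head -2
python3 -m inch '[[[-0.08,0.1,0],[0,-0.05,0]],[[-0.17,0.2,0],[0,-0.11,0]],[[-0.25,0.3,0],[0,-0.16,0]],[[-0.33,0.4,0],[0,-0.21,0]],[[-0.42,0.5,0],[0,-0.27,0]],[[-0.5,0.6,0],[0,-0.32,0]],[[-0.58,0.7,0],[0,-0.37,0]],[[-0.67,0.8,0],[0,-0.43,0]],[[-0.75,0.9,0],[0,-0.48,0]],[[-0.83,1,0],[0,-0.533,0]]]' 1 | head -3
python3 -m inch '[[[0,0.1,0],[0,0,0]],[[0,0.2,0],[0,0,0]],[[0,0.3,0],[0,0,0]],[[0,0.4,0],[0,0,0]],[[0,0.5,0],[0,0,0]],[[0,0.6,0],[0,0,0]],[[0,0.7,0],[0,0,0]],[[0,0.8,0],[0,0,0]],[[0,0.9,0],[0,0,0]],[[0,1,0],[0,0,0]]]' | head -2
python3 -m inch '[[[0,0.1,0],[0,0,0]],[[0,0.2,0],[0,0,0]],[[0,0.3,0],[0,0,0]],[[0,0.4,0],[0,0,0]],[[0,0.5,0],[0,0,0]],[[0,0.6,0],[0,0,0]],[[0,0.7,0],[0,0,0]],[[0,0.8,0],[0,0,0]],[[0,0.9,0],[0,0,0]],[[0,1,0],[0,0,0]]]' 
python3 - <<'E'
from h import *
plan(([.446,-.302,.07],frame(Y)),([.446,-.302,.1],frame(np.radians(10))))
E
```

```text
clock: 16.3
position: [0.5171, 0.116, 0.1764]
clock: 17.3
position: [0.4501, 0.0416, 0.1496]
ee_rot: [0.999, -0.041, -0.001, -0.0]
clock: 18.3
position: [0.4442, -0.0382, 0.1498]
clock: 19.3
position: [0.4376, -0.118, 0.1498]
ee_rot: [0.999, -0.041, 0.0, 0.0]
ft_force: [0.1, 0.3, 0.0]
grip_width: 1.002
grasp_force: 0.0
shift [0.294 2.284 0.998] turn [ 0.    -0.    -0.002]
shift [ 0.     0.    -0.375] turn [ 0.     0.    -0.324]
```

```bash

python3 -m inch '[[[0.01,0.1,0.02],[0,0,0]],[[0.02,0.2,0.04],[0,0,0]],[[0.03,0.3,0.06],[0,0,0]],[[0.05,0.4,0.08],[0,0,0]],[[0.07,0.5,0.1],[0,0,0]],[[0.09,0.6,0.12],[0,0,0]],[[0.11,0.7,0.14],[0,0,0]],[[0.12,0.8,0.16],[0,0,0]],[[0.14,0.9,0.18],[0,0,0]],[[0.15,1,0.2],[0,0,0]]]' | head -2
python3 -m inch '[[[0.01,0.1,0.03],[0,0,-0.03]],[[0.02,0.2,0.06],[0,0,-0.06]],[[0.03,0.3,0.09],[0,0,-0.09]],[[0.05,0.4,0.12],[0,0,-0.13]],[[0.07,0.5,0.15],[0,0,-0.16]],[[0.09,0.6,0.18],[0,0,-0.19]],[[0.11,0.7,0.21],[0,0,-0.22]],[[0.12,0.8,0.24],[0,0,-0.26]],[[0.14,0.9,0.27],[0,0,-0.29]],[[0.15,1,0.3],[0,0,-0.324]]]' | head -3
python3 - <<'E'
from h import *
o=shot("wrist","w5.png"); f=frame(np.radians(10)); c=cam("wrist",o)
plan(([.446,-.302,.003],f))
im=cv2.imread("pics/w5.png"); m=(im.max(2)<45).astype(np.uint8); n,l,s,ce=cv2.connectedComponentsWithStats(m)
for i in range(1,n):
    if s[i,4]>200: print(s[i],ce[i].round(0),at(c,*ce[i],.022).round(4))
for e in(-.037,.037): print(proj(c,np.r_[.446,-.302,.026]+e*f.as_matrix()[:,0]))
E
```

```text
clock: 20.3
position: [0.4431, -0.1987, 0.1337]
clock: 21.3
position: [0.4485, -0.2794, 0.1096]
ee_rot: [0.996, 0.087, 0.0, 0.0]
shift [-0.07   0.257  1.328] turn [ 0.     0.001 -0.001]
[216  78  42  32 843] [237.  94.] [ 0.5263 -0.2072  0.022 ]
[322 157  31  24 704] [337. 168.] [ 0.4834 -0.293   0.022 ]
[185 199  39  28 578] [203. 214.] [ 0.4241 -0.187   0.022 ]
[322 235  28  25 462] [335. 251.] [ 0.4088 -0.3068  0.022 ]
[   35   257   559   143 35012] [313. 356.] [ 0.2836 -0.3081  0.022 ]
[337.61272321 252.44722359]
[340.00113314 170.94951115]
```

```bash

python3 -m inch '[[[-0.03,0.08,0.1],[0,0,0]],[[-0.06,0.16,0.2],[0,0,0]],[[-0.07,0.235,0.3],[0,0,0]],[[-0.07,0.235,0.4],[0,0,0]],[[-0.07,0.235,0.5],[0,0,0]],[[-0.07,0.235,0.6],[0,0,0]],[[-0.07,0.235,0.7],[0,0,0]],[[-0.07,0.235,0.8],[0,0,0]],[[-0.07,0.235,0.9],[0,0,0]],[[-0.07,0.235,1],[0,0,0]]]' | head -2
python3 -m inch '[[[0,0,0.17],[0,0,0]],[[0,0,0.32],[0,0,0]],[[0,0,0.33],[0,0,0]],[[0,0,0.33],[0,0,0]],[[0,0,0.33],[0,0,0]],[[0,0,0.33],[0,0,0]],[[0,0,0.33],[0,0,0]],[[0,0,0.33],[0,0,0]],[[0,0,0.33],[0,0,0]],[[0,0,0.33],[0,0,0]]]' 0 80
python3 - <<'E'
from h import *
g=frame(Y,T);f=frame(Y);pl=np.r_[.6184,.0553,.147]+g.apply([0,-.0034,0])
o=manip.get_obs();q=np.array(o["position"])
plan((q+[0,.08,.08],R.from_quat(o["ee_rot"])),(pl+g.apply([-.06,.04,-.07]),g),(pl+g.apply([0,0,-.06]),g))
E
```

```text
clock: 22.35
position: [0.4462, -0.2982, 0.0292]
clock: 23.35
position: [0.4464, -0.2983, 0.0038]
ee_rot: [0.996, 0.086, 0.0, 0.0]
ft_force: [-0.8, 0.6, 3.1]
grip_width: 0.225
grasp_force: 78.6
shift [ 0.172 -0.985 -1.   ] turn [0. 0. 0.]
shift [ 1.583 -2.818 -1.285] turn [-0.067  0.53   0.317]
shift [ 0.75  -0.5    0.125] turn [0. 0. 0.]
```

```bash

python3 -m inch '[[[0,0,-0.08],[0,0,0]],[[0,0,-0.2],[0,0,0]],[[0.02,-0.05,-0.32],[0,0,0]],[[0.05,-0.1,-0.44],[0,0,0.04]],[[0.08,-0.2,-0.56],[0,0,0.09]],[[0.1,-0.3,-0.67],[0,0,0.14]],[[0.13,-0.4,-0.78],[0,0,0.19]],[[0.15,-0.5,-0.87],[0,0,0.24]],[[0.18,-0.6,-0.94],[0,0,0.29]],[[0.2,-0.7,-1],[0,0,0.324]]]' | head -2
python3 -m inch '[[[0.03,-0.1,-0.1],[0,0,0]],[[0.06,-0.2,-0.2],[0,0,0]],[[0.09,-0.3,-0.3],[0,0,0]],[[0.12,-0.4,-0.4],[0,0,0]],[[0.15,-0.5,-0.5],[0,0,0]],[[0.18,-0.6,-0.6],[0,0,0]],[[0.21,-0.7,-0.7],[0,0,0]],[[0.24,-0.8,-0.8],[0,0,0]],[[0.27,-0.9,-0.9],[0,0,0]],[[0.3,-1,-1],[0,0,0]]]' | head -2
python3 -m inch '[[[0.05,-0.1,-0.06],[0,0.05,0]],[[0.1,-0.2,-0.12],[0,0.11,0]],[[0.15,-0.3,-0.18],[0,0.16,0]],[[0.2,-0.4,-0.24],[0,0.21,0]],[[0.25,-0.5,-0.3],[0,0.27,0]],[[0.3,-0.6,-0.36],[0,0.32,0]],[[0.35,-0.7,-0.42],[0,0.37,0]],[[0.4,-0.8,-0.48],[0,0.43,0]],[[0.45,-0.9,-0.54],[0,0.48,0]],[[0.5,-1,-0.6],[0,0.533,0]]]' 
python3 - <<'E'
from h import *
g=frame(Y,T);pl=np.r_[.6184,.0553,.147]+g.apply([0,-.0034,0])
plan((pl+g.apply([0,0,-.04]),g))
E
```

```text
clock: 24.35
position: [0.4526, -0.2396, 0.0846]
clock: 25.35
position: [0.483, -0.1619, 0.1641]
clock: 26.35
position: [0.5293, -0.0853, 0.2119]
ee_rot: [0.977, -0.04, 0.208, 0.009]
ft_force: [0.9, 0.1, -3.1]
grip_width: 0.226
grasp_force: 78.3
shift [ 0.553 -1.884  0.635] turn [ 0.001 -0.001 -0.002]
```

```bash

python3 -m inch '[[[0.03,-0.1,0],[0,0,0]],[[0.06,-0.2,0],[0,0,0]],[[0.09,-0.3,0],[0,0,0]],[[0.12,-0.4,0],[0,0,0]],[[0.15,-0.5,0],[0,0,0]],[[0.18,-0.6,0],[0,0,0]],[[0.21,-0.7,0],[0,0,0]],[[0.24,-0.8,0],[0,0,0]],[[0.27,-0.9,0],[0,0,0]],[[0.3,-1,0],[0,0,0]]]' | head -2
python3 -m inch '[[[0.03,-0.15,0],[0,0,0]],[[0.06,-0.3,0],[0,0,0]],[[0.09,-0.45,0],[0,0,0]],[[0.12,-0.6,0.05],[0,0,0]],[[0.15,-0.75,0.1],[0,0,0]],[[0.2,-0.885,0.2],[0,0,0]],[[0.25,-0.885,0.35],[0,0,0]],[[0.25,-0.885,0.5],[0,0,0]],[[0.25,-0.885,0.6],[0,0,0]],[[0.25,-0.885,0.635],[0,0,0]]]'
python3 - <<'E'
from h import *
o=shot("wrist","w6.png",None,1.25); c=cam("wrist",o)
g=frame(Y,T);pl=np.r_[.6184,.0553,.147]+g.apply([0,-.0034,0])
plan((pl+g.apply([0,0,0.0095]),g))
r=R.from_quat(o["ee_rot"])
P=lambda x,y,z:(proj(c,pl+g.apply([x,-y,-z]))*1.25).round(0)
print("stop",[P(.051,y,.003) for y in(-.017,.017)],"held cap outer",(proj(c,o["position"]+r.apply([.045,0,-.0227]))*1.25).round(0))
E
```

```text
clock: 27.35
position: [0.5578, -0.0075, 0.2213]
clock: 28.35
position: [0.6021, 0.0593, 0.1819]
ee_rot: [0.977, -0.04, 0.207, 0.008]
ft_force: [0.2, -0.5, -2.7]
grip_width: 0.222
grasp_force: 78.4
shift [ 0.012 -0.01   0.603] turn [ 0.001  0.002 -0.003]
stop [array([423., 195.]), array([355., 195.])] held cap outer [390. 243.]
```

View pics/w6.png

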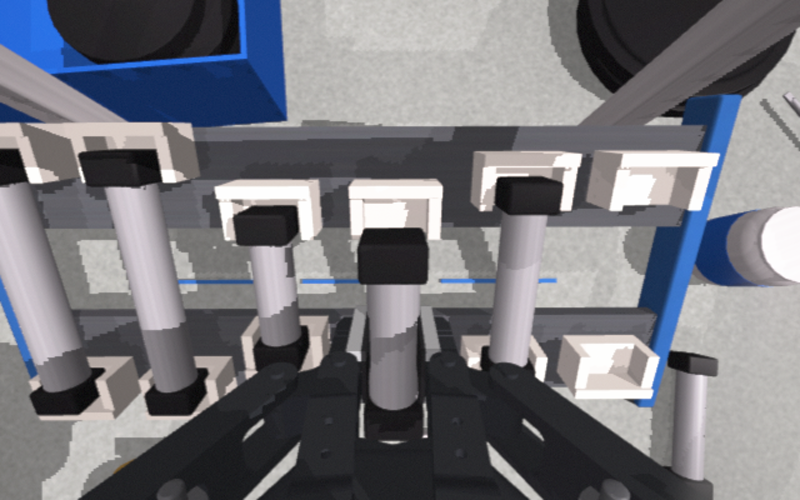

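The held cap is centred at column 393 and the seat at 395, with the upper stop's edge at row 194 as predicted. Lowering straight down.

```bash

python3 -m inch '[[[0.01,0,0.1],[0,0,0]],[[0.01,0,0.2],[0,0,0]],[[0.01,0,0.3],[0,0,0]],[[0.01,0,0.4],[0,0,0]],[[0.01,0,0.5],[0,0,0]],[[0.01,0,0.56],[0,0,0]],[[0.01,0,0.59],[0,0,0]],[[0.01,0,0.61],[0,0,0]],[[0.01,0,0.62],[0,0,0]],[[0.01,0,0.63],[0,0,0]]]'
python3 - <<'E'
from h import *
g=frame(Y,T);pl=np.r_[.6184,.0553,.147]+g.apply([0,-.0034,0])
o=shot("wrist","w7.png"); print(g.inv().apply(o["position"]-pl)*1000,g.inv().apply(o["ft_force"]))
E
```

```text
clock: 29.4
position: [0.6224, 0.0576, 0.1389]
ee_rot: [0.977, -0.04, 0.207, 0.01]
ft_force: [-40.7, -2.9, 40.7]
grip_width: 0.226
grasp_force: 84.7
[0.14832086 0.77904583 8.92729045] [-20.27737501   6.14119065 -53.62478507]
```

```bash

python3 -m inch '[[[0,0,-0.02],[0,0,0]],[[0,0,-0.02],[0,0,0]],[[0,0,-0.02],[0,0,0]],[[0,0,-0.02],[0,0,0]],[[0,0,-0.1],[0,0,0]],[[0,0,-0.25],[0,0,0]],[[0,0,-0.45],[0,0,0]],[[0,0,-0.65],[0,0,0]],[[0,0,-0.85],[0,0,0]],[[0,0,-1],[0,0,0]]]' 0.72
python3 - <<'E'
from h import *
o=shot("wrist","w8.png",None,1.25); g=frame(Y,T); p=o["position"]
plan((p+g.apply([-.08,.08,0]),g),([.4752,-.1971,.1],frame(Y)),([.4752,-.1971,.1],frame(np.radians(-11.2))))
E
```

```text
clock: 30.45
position: [0.5908, 0.0605, 0.2116]
ee_rot: [0.977, -0.04, 0.208, 0.009]
ft_force: [0.6, -0.6, 0.6]
grip_width: 0.721
grasp_force: 0.0
shift [-1.011  1.005  0.016] turn [ 0.001 -0.004 -0.001]
shift [-0.648  2.326  0.794] turn [ 0.    -0.533 -0.   ]
shift [0. 0. 0.] turn [0.    0.    0.147]
```

View pics/w8.png

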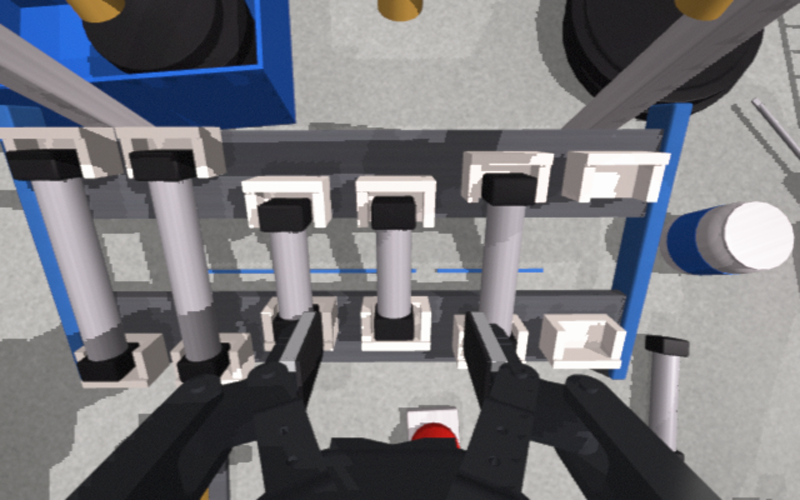

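The long and short pillars lie between the cheeks in their seats, next to their samples. On to the medium pillar.

```bash

python3 -m inch '[[[-0.1,0.1,0],[0,0,0]],[[-0.2,0.2,0],[0,0,0]],[[-0.3,0.3,0],[0,0,0]],[[-0.4,0.4,0],[0,0,0]],[[-0.5,0.5,0],[0,0,0]],[[-0.6,0.6,0],[0,0,0]],[[-0.7,0.7,0],[0,0,0]],[[-0.8,0.8,0],[0,0,0]],[[-0.9,0.9,0],[0,0,0]],[[-1,1,0],[0,0,0]]]' | head -2
python3 -m inch '[[[-0.07,0.1,0],[0,-0.05,0]],[[-0.13,0.2,0],[0,-0.11,0]],[[-0.2,0.3,0],[0,-0.16,0]],[[-0.26,0.4,0],[0,-0.21,0]],[[-0.33,0.5,0],[0,-0.27,0]],[[-0.39,0.6,0],[0,-0.32,0]],[[-0.46,0.7,0],[0,-0.37,0]],[[-0.52,0.8,0],[0,-0.43,0]],[[-0.59,0.9,0],[0,-0.48,0]],[[-0.65,1,0],[0,-0.533,0]]]' 1 | head -3
python3 -m inch '[[[0,0.1,0.06],[0,0,0.01]],[[0,0.2,0.12],[0,0,0.03]],[[0,0.3,0.18],[0,0,0.04]],[[0,0.4,0.24],[0,0,0.06]],[[0,0.5,0.3],[0,0,0.07]],[[0,0.6,0.36],[0,0,0.09]],[[0,0.7,0.42],[0,0,0.1]],[[0,0.8,0.48],[0,0,0.12]],[[0,0.9,0.54],[0,0,0.13]],[[0,1,0.6],[0,0,0.147]]]' 
python3 - <<'E'
from h import *
o=shot("wrist","w9.png"); f=frame(np.radians(-11.2)); c=cam("wrist",o)
im=cv2.imread("pics/w9.png"); m=(im.max(2)<45).astype(np.uint8); n,l,s,ce=cv2.connectedComponentsWithStats(m)
for i in range(1,n):
    if s[i,4]>200: print(s[i],ce[i].round(0),at(c,*ce[i],.022).round(4))
plan(([.4752,-.1971,.004],f))
E
```

```text
clock: 31.5
position: [0.5112, -0.0138, 0.1775]
clock: 32.5
position: [0.4575, -0.0897, 0.1564]
ee_rot: [0.999, -0.041, -0.001, -0.0]
clock: 33.5
position: [0.4511, -0.1698, 0.1082]
ee_rot: [0.995, -0.099, 0.0, 0.0]
ft_force: [0.2, 0.1, 0.3]
grip_width: 0.997
grasp_force: 0.0
[323  96  35  21 707] [340. 106.] [ 0.5262 -0.2061  0.022 ]
[322 215  30  26 523] [336. 231.] [ 0.4241 -0.1852  0.022 ]
[   35   257   531   143 34706] [309. 356.] [ 0.2905 -0.1332  0.022 ]
shift [0.37  0.256 1.293] turn [ 0.     0.001 -0.007]
```

```bash

python3 -m inch '[[[0.1,0.08,0.1],[0,0,0]],[[0.2,0.16,0.2],[0,0,0]],[[0.3,0.24,0.3],[0,0,0]],[[0.37,0.24,0.4],[0,0,0]],[[0.37,0.24,0.5],[0,0,0]],[[0.37,0.24,0.6],[0,0,0]],[[0.37,0.24,0.7],[0,0,0]],[[0.37,0.24,0.8],[0,0,0]],[[0.37,0.24,0.9],[0,0,0]],[[0.37,0.24,1],[0,0,0]]]' | head -2
python3 -m inch '[[[0,0,0.15],[0,0,0]],[[0,0,0.28],[0,0,0]],[[0,0,0.3],[0,0,0]],[[0,0,0.3],[0,0,0]],[[0,0,0.3],[0,0,0]],[[0,0,0.3],[0,0,0]],[[0,0,0.3],[0,0,0]],[[0,0,0.3],[0,0,0]],[[0,0,0.3],[0,0,0]],[[0,0,0.3],[0,0,0]]]' 0 80
python3 -m inch '[[[0,0,-0.08],[0,0,0]],[[0,0,-0.2],[0,0,0]],[[0,0,-0.32],[0,0,-0.02]],[[0,-0.05,-0.44],[0,0,-0.04]],[[0,-0.1,-0.56],[0,0,-0.06]],[[0,-0.15,-0.67],[0,0,-0.08]],[[0,-0.2,-0.78],[0,0,-0.1]],[[0,-0.25,-0.87],[0,0,-0.12]],[[0,-0.3,-0.94],[0,0,-0.135]],[[0,-0.35,-1],[0,0,-0.147]]]' 
python3 - <<'E'
from h import *
g=frame(Y,T);pl=np.r_[.6078,-.0749,.147]+g.apply([0,-.0027,0])
plan((pl+g.apply([-.06,.0,-.07]),g),(pl+g.apply([0,0,-.04]),g))
E
```

```text
clock: 34.55
position: [0.4763, -0.1938, 0.028]
clock: 35.55
position: [0.4766, -0.1939, 0.0049]
ee_rot: [0.995, -0.099, 0.0, 0.0]
ft_force: [-0.8, 0.3, 4.0]
grip_width: 0.224
grasp_force: 78.4
clock: 36.55
position: [0.4819, -0.166, 0.085]
ee_rot: [0.999, -0.041, 0.0, 0.0]
ft_force: [-0.7, -0.3, -1.4]
grip_width: 0.226
grasp_force: 78.4
shift [ 0.435 -1.295 -1.269] turn [ 0.     0.533 -0.001]
shift [0.75  0.    0.375] turn [0. 0. 0.]
```

```bash

python3 -m inch '[[[0.01,-0.04,-0.1],[0,0,0]],[[0.02,-0.1,-0.2],[0,0,0]],[[0.03,-0.16,-0.3],[0,0,0]],[[0.04,-0.22,-0.4],[0,0,0]],[[0.05,-0.3,-0.5],[0,0,0]],[[0.06,-0.36,-0.6],[0,0,0]],[[0.07,-0.42,-0.7],[0,0,0]],[[0.08,-0.48,-0.8],[0,0,0]],[[0.09,-0.54,-0.9],[0,0,0]],[[0.1,-0.6,-1],[0,0,0]]]' | head -2
python3 -m inch '[[[0.03,-0.07,-0.05],[0,0.05,0]],[[0.06,-0.14,-0.1],[0,0.11,0]],[[0.1,-0.21,-0.15],[0,0.16,0]],[[0.13,-0.28,-0.2],[0,0.21,0]],[[0.17,-0.35,-0.25],[0,0.27,0]],[[0.2,-0.42,-0.27],[0,0.32,0]],[[0.23,-0.49,-0.27],[0,0.37,0]],[[0.27,-0.56,-0.27],[0,0.43,0]],[[0.3,-0.63,-0.27],[0,0.48,0]],[[0.335,-0.7,-0.27],[0,0.533,0]]]' | head -2
python3 -m inch '[[[0.1,0,0],[0,0,0]],[[0.2,0,0],[0,0,0]],[[0.3,0,0.05],[0,0,0]],[[0.4,0,0.1],[0,0,0]],[[0.5,0,0.15],[0,0,0]],[[0.6,0,0.2],[0,0,0]],[[0.7,0,0.25],[0,0,0]],[[0.77,0,0.3],[0,0,0]],[[0.77,0,0.34],[0,0,0]],[[0.77,0,0.375],[0,0,0]]]'
python3 - <<'E'
from h import *
o=shot("wrist","w10.png",None,1.25); c=cam("wrist",o)
g=frame(Y,T);pl=np.r_[.6078,-.0749,.147]+g.apply([0,-.0027,0])
plan((pl+g.apply([.0014,0,0.008]),g))
r=R.from_quat(o["ee_rot"])
P=lambda x,y,z:(proj(c,pl+g.apply([x,-y,-z]))*1.25).round(0)
print("stop",[P(.066,y,.003) for y in(-.017,.017)],"held cap outer",(proj(c,o["position"]+r.apply([.06-.0014,0,-.021]))*1.25).round(0))
E
```

```text
clock: 37.55
position: [0.4938, -0.1188, 0.1653]
clock: 38.55
position: [0.5251, -0.0651, 0.1865]
clock: 39.55
position: [0.5932, -0.071, 0.1833]
ee_rot: [0.977, -0.04, 0.207, 0.008]
ft_force: [-0.2, -0.8, -2.0]
grip_width: 0.224
grasp_force: 78.4
shift [ 0.008 -0.001  0.586] turn [ 0.001  0.002 -0.002]
stop [array([425., 168.]), array([356., 168.])] held cap outer [390. 204.]
```

View pics/w10.png

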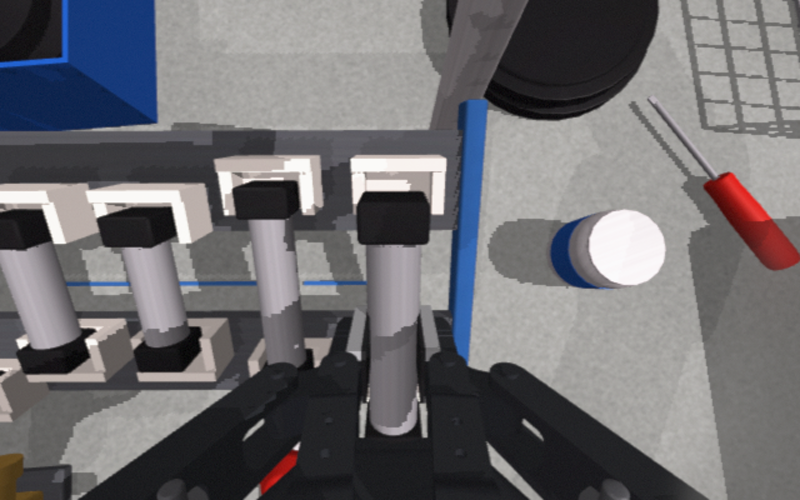

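The held cap is centred at column 393 and the seat at 398, so I'm shifting about 2 mm right and lowering.

```bash

python3 -m inch '[[[0,0.027,0.08],[0,0,0]],[[0,0.027,0.18],[0,0,0]],[[0,0.027,0.28],[0,0,0]],[[0,0.027,0.38],[0,0,0]],[[0,0.027,0.46],[0,0,0]],[[0,0.027,0.52],[0,0,0]],[[0,0.027,0.55],[0,0,0]],[[0,0.027,0.57],[0,0,0]],[[0,0.027,0.58],[0,0,0]],[[0,0.027,0.59],[0,0,0]]]'
python3 - <<'E'
from h import *
g=frame(Y,T);pl=np.r_[.6078,-.0749,.147]+g.apply([0,-.0027,0])
o=manip.get_obs(); print(g.inv().apply(o["position"]-pl)*1000,g.inv().apply(o["ft_force"]))
E
```

```text
clock: 40.6
position: [0.6124, -0.0749, 0.1409]
ee_rot: [0.977, -0.04, 0.208, 0.009]
ft_force: [-0.3, -0.3, -1.9]
grip_width: 0.222
grasp_force: 78.4
[1.6981244  2.36821886 7.40624896] [-1.01833381  0.34720242  1.57812761]
```

```bash

python3 -m inch '[[[0,0,0.01],[0,0,0]],[[0,0,0.02],[0,0,0]],[[0,0,0.02],[0,0,0]],[[0,0,0.02],[0,0,0]],[[0,0,0.02],[0,0,0]],[[0,0,0.02],[0,0,0]],[[0,0,0.02],[0,0,0]],[[0,0,0.02],[0,0,0]],[[0,0,0.02],[0,0,0]],[[0,0,0.02],[0,0,0]]]'
python3 - <<'E'
from h import *
g=frame(Y,T);pl=np.r_[.6078,-.0749,.147]+g.apply([0,-.0027,0])
o=manip.get_obs(); print(g.inv().apply(o["position"]-pl)*1000,g.inv().apply(o["ft_force"]))
E
```

```text
clock: 41.6
position: [0.6126, -0.075, 0.1406]
ee_rot: [0.977, -0.04, 0.208, 0.009]
ft_force: [-17.9, 1.4, 18.0]
grip_width: 0.227
grasp_force: 81.3
[1.7385449  2.37728004 7.7683964 ] [ -9.08545177   0.04881996 -23.74427355]
```

```bash

python3 -m inch '[[[0,0,-0.01],[0,0,0]],[[0,0,-0.01],[0,0,0]],[[0,0,-0.01],[0,0,0]],[[0,0,-0.01],[0,0,0]],[[0,0,-0.1],[0,0,0]],[[0,0,-0.25],[0,0,0]],[[0,0,-0.45],[0,0,0]],[[0,0,-0.65],[0,0,0]],[[0,0,-0.85],[0,0,0]],[[0,0,-1],[0,0,0]]]' 0.72
python3 - <<'E'
from h import *
shot("wrist","w11.png",None,1.25)
E
python3 -m inch '[[[-0.1,-0.1,0],[0,0,0]],[[-0.2,-0.2,0],[0,0,0]],[[-0.3,-0.3,0],[0,0,0]],[[-0.4,-0.4,0],[0,0,0]],[[-0.5,-0.5,0],[0,0,0]],[[-0.6,-0.6,0],[0,0,0]],[[-0.7,-0.7,0],[0,0,0]],[[-0.8,-0.8,0],[0,0,0]],[[-0.9,-0.9,0],[0,0,0]],[[-1,-1,0],[0,0,0]]]' | head -2
python3 -m inch '[[[-0.07,-0.1,0],[0,-0.05,0]],[[-0.15,-0.2,0],[0,-0.11,0]],[[-0.22,-0.3,0],[0,-0.16,0]],[[-0.3,-0.4,0],[0,-0.21,0]],[[-0.37,-0.5,0],[0,-0.27,0]],[[-0.45,-0.6,0],[0,-0.32,0]],[[-0.52,-0.7,0],[0,-0.37,0]],[[-0.6,-0.8,0],[0,-0.43,0]],[[-0.67,-0.9,0],[0,-0.48,0]],[[-0.75,-1,0],[0,-0.533,0]]]' | head -2
python3 -m inch '[[[-0.03,-0.1,0],[0,0,0]],[[-0.06,-0.2,0],[0,0,0]],[[-0.1,-0.3,0],[0,0,0]],[[-0.13,-0.4,0],[0,0,0]],[[-0.17,-0.5,0],[0,0,0]],[[-0.2,-0.6,0],[0,0,0]],[[-0.23,-0.7,0],[0,0,0]],[[-0.27,-0.8,0],[0,0,0]],[[-0.3,-0.9,0],[0,0,0]],[[-0.33,-1,0],[0,0,0]]]'
python3 - <<'E'
from h import *
o=shot("wrist","w12.png"); c=cam("wrist",o)
im=cv2.imread("pics/w12.png"); hsv=cv2.cvtColor(im,cv2.COLOR_BGR2HSV);H,S,V=cv2.split(hsv)
for nm,m,z in(("red",((H<6)|(H>174))&(S>150)&(V>60),.096),("yel",(H>14)&(H<38)&(S>120)&(V>60),.06),("white",(S<40)&(V>200),.06)):
    n,l,s,ce=cv2.connectedComponentsWithStats(m.astype(np.uint8))
    for i in range(1,n):
        if s[i,4]>40: print(nm,s[i],ce[i].round(1),at(c,*ce[i],z).round(4))
b=cv2.resize(im,None,fx=1.25,fy=1.25);cv2.imwrite("pics/w12b.png",b)
E
```

```text
clock: 42.6
position: [0.5803, -0.0721, 0.2143]
ee_rot: [0.977, -0.04, 0.208, 0.009]
ft_force: [-0.3, -0.1, 0.5]
grip_width: 0.718
grasp_force: 0.0
clock: 43.65
position: [0.5137, 0.0142, 0.1796]
clock: 44.65
position: [0.4657, 0.0983, 0.1553]
clock: 45.65
position: [0.4462, 0.1802, 0.1554]
ee_rot: [0.999, -0.041, 0.0, 0.0]
ft_force: [-0.8, 0.1, 0.4]
grip_width: 0.713
grasp_force: 0.0
red [ 436  152   52   47 1906] [461.9 175.2] [0.4706 0.0699 0.096 ]
red [ 257  207   96   33 2251] [304.9 223.1] [0.4424 0.1867 0.096 ]
yel [ 187  153   59   70 1767] [216.5 175.9] [0.4767 0.2605 0.06  ]
yel [209 261  20  14 170] [217.5 266.8] [0.3888 0.2764 0.06  ]
white [ 356    0   89   13 1030] [400.9   6.5] [0.5888 0.1054 0.06  ]
white [ 484    0   93   13 1124] [529.4   5.8] [0.5818 0.014  0.06  ]
white [104  19  11  14  75] [109.   22.9] [0.5957 0.3167 0.06  ]
white [180  19  21  44 437] [190.   40.2] [0.58   0.2605 0.06  ]
white [229  19  11  15  95] [233.4  23.6] [0.588  0.2267 0.06  ]
white [305  19  10  43 369] [309.4  41.2] [0.5721 0.1725 0.06  ]
white [592  33  48  12 534] [617.2  38.7] [ 0.5554 -0.0539  0.06  ]
white [120  56  11   7  42] [124.3  59.7] [0.5711 0.3127 0.06  ]
white [121  64  82  11 816] [162.8  69.3] [0.5623 0.2854 0.06  ]
white [236  64  78  11 749] [274.1  68.6] [0.5559 0.2009 0.06  ]
white [438 140  49  19 544] [463.4 147.1] [0.4843 0.0524 0.06  ]
white [434 194  45  12 324] [454.4 200.7] [0.4377 0.0563 0.06  ]
white [170 215  80  47 782] [214.9 248.1] [0.4087 0.275  0.06  ]
```

View pics/w12b.png

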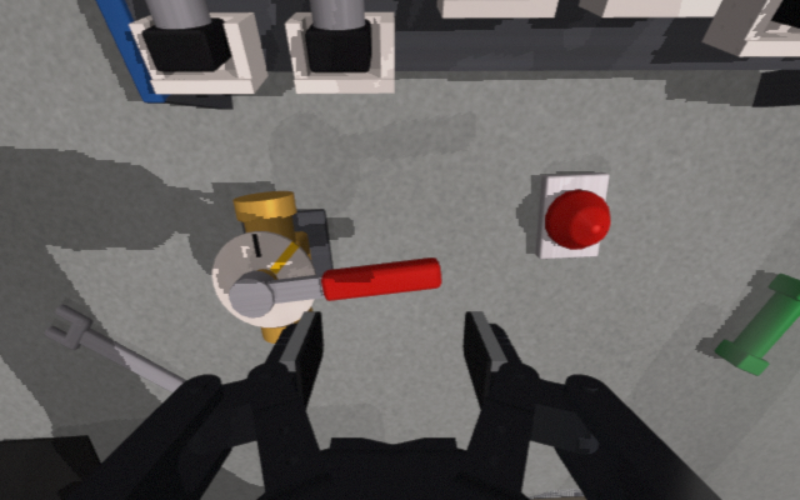

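The picture shows the hub at about (252,296), the red sleeve from (324,286) to (440,272), and the yellow mark running from about (274,270) to (300,243) on the dial. Measuring angles from these.

```bash
python3 - <<'E'
from h import *
o=manip.get_obs(); c=cam("wrist",o); im=cv2.imread("pics/w12.png"); H,S,V=cv2.split(cv2.cvtColor(im,cv2.COLOR_BGR2HSV))
yy,xx=np.mgrid[:400,:640]
np.set_printoptions(precision=4,suppress=True)
for zh in(.094,.098,.102):
    a=at(c,201.6,236.8,zh); s=at(c,305.6,223.2,.096); print("axis",a,"grip",s,"r",np.linalg.norm((a-s)[:2]),"ang",np.degrees(np.arctan2(*(s-a)[1::-1])))
r1,r2=at(c,259.5,228.8,.096),at(c,352,217.5,.096);print("sleeve len",np.linalg.norm(r1-r2),"ang",np.degrees(np.arctan2(*(r2-r1)[1::-1])))
for zd in(.05,.06,.07): print("dial c",zd,at(c,210.4,224,zd))
m=((xx-210)**2+(yy-224)**2<36**2)&(H>14)&(H<38)&(S>120)&(V>60)
p=np.argwhere(m)[:,::-1]; print(len(p),p.min(0),p.max(0),p.mean(0))
for zd in(.05,.06,.07):
    W=np.array([at(c,u,v,zd)[:2] for u,v in p]);w=W-W.mean(0);e=np.linalg.svd(w,full_matrices=False)[2][0];print("yellow",W.mean(0),np.degrees(np.arctan2(e[1],e[0])))
    print("black tick",at(c,205,196,zd))
# plate/pipe yaw
t=cam("wrist",o);A,B=at(c,212.8,160,.03),at(c,217.5,266,.03);print("pipe ang",np.degrees(np.arctan2(*(A-B)[1::-1])))
E
```

```text
axis [0.4358 0.2706 0.094 ] grip [0.4418 0.1877 0.096 ] r 0.08311886892388726 ang -85.88881856238723
axis [0.4376 0.2687 0.098 ] grip [0.4418 0.1877 0.096 ] r 0.08112744459119109 ang -87.06205357786006
axis [0.4394 0.2668 0.102 ] grip [0.4418 0.1877 0.096 ] r 0.07917173971198596 ang -88.29378935134626
sleeve len 0.07170181045071006 ang -86.99229393341342
dial c 0.05 [0.4285 0.2803 0.05  ]
dial c 0.06 [0.4325 0.276  0.06  ]
dial c 0.07 [0.4365 0.2717 0.07  ]
214 [207 196] [236 222] [224.028  209.0701]
yellow [0.4422 0.2648] 132.04616865773042
black tick [0.4562 0.2798 0.05  ]
yellow [0.4457 0.2612] 132.04616865773042
black tick [0.4591 0.2755 0.06  ]
yellow [0.4491 0.2575] 132.04616865773042
black tick [0.462  0.2713 0.07  ]
pipe ang -8.524630469798629
```

```bash

python3 -m inch '[[[-0.01,-0.01,0.03],[0,0,0.09]],[[-0.02,-0.02,0.06],[0,0,0.18]],[[-0.03,-0.03,0.09],[0,0,0.27]],[[-0.04,-0.04,0.12],[0,0,0.36]],[[-0.05,-0.05,0.15],[0,0,0.46]],[[-0.06,-0.06,0.18],[0,0,0.55]],[[-0.065,-0.07,0.21],[0,0,0.64]],[[-0.065,-0.08,0.24],[0,0,0.73]],[[-0.065,-0.08,0.27],[0,0,0.82]],[[-0.065,-0.08,0.3],[0,0,0.916]]]'
python3 - <<'E'
from h import *
o=shot("wrist","w13.png"); c=cam("wrist",o);print(o["joint_pos"].round(2))
im=cv2.imread("pics/w13.png"); H,S,V=cv2.split(cv2.cvtColor(im,cv2.COLOR_BGR2HSV)); m=((H<6)|(H>174))&(S>150)&(V>60)
n,l,s,ce=cv2.connectedComponentsWithStats(m.astype(np.uint8))
for i in range(1,n):
    if s[i,4]>300:
        p=np.argwhere(l==i)[:,::-1];W=np.array([at(c,u,v,.094)[:2] for u,v in p]);q,sz,an=cv2.minAreaRect((W*1e4).astype(np.float32));e=np.linalg.svd(W-W.mean(0),full_matrices=False)[2][0]
        print(s[i],np.array(q)/1e4,np.array(sz)/1e4,np.degrees(np.arctan2(e[1],e[0])))
plan(([.4415,.187,.069],frame(np.radians(-87))))
E
```

```text
clock: 46.7
position: [0.4399, 0.1768, 0.1218]
ee_rot: [0.964, -0.266, -0.012, 0.021]
ft_force: [0.3, 0.0, -0.4]
grip_width: 0.721
grasp_force: 0.0
[-0.5   0.13  0.01  1.95  0.01  1.11 -2.6 ]
[ 423   73   63   60 2895] [0.46864082 0.06353276] [0.03617352 0.0320664 ] 59.91171687309299
[ 257  202   93   77 2849] [0.44143315 0.18676094] [0.02014388 0.07425356] 94.15685219565874
shift [-0.036 -0.147  0.647] turn [ 0.063 -0.016  1.248]
```

```bash

python3 -m inch '[[[0,0,0],[0,0,-0.1]],[[0,0,0],[0,0,-0.2]],[[0,0,0],[0,0,-0.3]],[[0,0,0],[0,0,-0.4]],[[0,0,0],[0,0,-0.5]],[[0,0,0],[0,0,-0.6]],[[0,0,0],[0,0,-0.7]],[[0,0,0],[0,0,-0.8]],[[0,0,0],[0,0,-0.9]],[[0,0,0],[0,0,-1]]]' | head -3
python3 -m inch '[[[0,0,0],[0,0,-0.1]],[[0,0,0],[0,0,-0.2]],[[0,0,0],[0,0,-0.3]],[[0,0,0],[0,0,-0.4]],[[0,0,0],[0,0,-0.5]],[[0,0,0],[0,0,-0.6]],[[0,0,0],[0,0,-0.7]],[[0,0,0],[0,0,-0.8]],[[0,0,0],[0,0,-0.9]],[[0,0,0],[0,0,-1]]]' | head -3
python3 - <<'E'
from h import *
plan(([.4415,.187,.069],frame(np.radians(94))));print(manip.get_obs()["joint_pos"].round(2))
E
```

```text
clock: 47.75
position: [0.44, 0.1769, 0.122]
ee_rot: [0.992, 0.126, -0.019, 0.014]
clock: 48.75
position: [0.4399, 0.1769, 0.122]
ee_rot: [0.868, 0.496, -0.023, 0.006]
shift [ 0.148 -0.039  0.656] turn [-0.032  0.052 -0.768]
[-0.39  0.14 -0.1   1.94  0.03  1.11 -1.04]
```

```bash

python3 -m inch '[[[0.05,-0.01,0],[-0.005,0.01,-0.15]],[[0.1,-0.02,0],[-0.01,0.02,-0.3]],[[0.148,-0.04,0],[-0.02,0.03,-0.45]],[[0.148,-0.04,0],[-0.03,0.04,-0.6]],[[0.148,-0.04,0],[-0.03,0.05,-0.75]],[[0.148,-0.04,0.05],[-0.03,0.05,-0.77]],[[0.148,-0.04,0.2],[-0.03,0.05,-0.77]],[[0.148,-0.04,0.35],[-0.03,0.05,-0.77]],[[0.148,-0.04,0.5],[-0.03,0.05,-0.77]],[[0.148,-0.04,0.65],[-0.03,0.05,-0.77]]]'
python3 -m inch '[[[0,0,0],[0,0,0]],[[0,0,0],[0,0,0]],[[0,0,0],[0,0,0]],[[0,0,0],[0,0,0]],[[0,0,0],[0,0,0]],[[0,0,0],[0,0,0]],[[0,0,0],[0,0,0]],[[0,0,0],[0,0,0]],[[0,0,0],[0,0,0]],[[0,0,0],[0,0,0]]]' 0 25
python3 - <<'E'
from h import *
o=manip.get_obs();p=np.array(o["position"]);r=R.from_quat(o["ee_rot"]);x=r.as_matrix()[:,0];th=np.arctan2(x[1],x[0]);print(np.degrees(th))
ax=np.r_[.4370,.2715]
d=p[:2]-ax; print("r",np.linalg.norm(d),"ang",np.degrees(np.arctan2(d[1],d[0])))
a0=np.arctan2(d[1],d[0]); rr=np.linalg.norm(d)
for k in (.25,.5,.75,1):
    dl=k*(np.radians(-47.5)-a0); q=ax+rr*np.r_[np.cos(a0+dl),np.sin(a0+dl)]
    go(p,r,np.r_[q,p[2]],R.from_rotvec([0,0,dl])*r)
E
```

```text
clock: 49.75
position: [0.441, 0.1868, 0.068]
ee_rot: [0.683, 0.73, -0.002, -0.001]
ft_force: [-0.0, -0.9, 0.3]
grip_width: 0.713
grasp_force: 0.0
clock: 50.75
position: [0.4417, 0.1871, 0.0699]
ee_rot: [0.683, 0.731, -0.001, -0.0]
ft_force: [-2.0, -0.2, 5.3]
grip_width: 0.208
grasp_force: 30.2
93.88811862177417
r 0.08456202260337281 ang -86.82303551147463
shift [ 0.013  0.181 -0.   ] turn [-0.    -0.    -0.218]
shift [ 0.057  0.356 -0.001] turn [-0.    -0.001 -0.437]
shift [ 0.13   0.522 -0.001] turn [-0.    -0.001 -0.655]
shift [ 0.231  0.673 -0.001] turn [-0.001 -0.001 -0.874]
```

```bash

python3 -m inch '[[[0.003,0.075,0],[0,0,-0.09]],[[0.01,0.15,0],[0,0,-0.18]],[[0.018,0.22,0],[0,0,-0.27]],[[0.037,0.29,0],[0,0,-0.35]],[[0.057,0.356,0],[0,0,-0.437]],[[0.085,0.42,0],[0,0,-0.52]],[[0.12,0.5,0],[0,0,-0.62]],[[0.16,0.57,0],[0,0,-0.72]],[[0.2,0.63,0],[0,0,-0.81]],[[0.231,0.673,0],[0,0,-0.874]]]'
python3 -m inch '[[[0,0,0],[0,0,0]],[[0,0,0],[0,0,0]],[[0,0,0],[0,0,0]],[[0,0,0],[0,0,0]],[[0,0,0],[0,0,0]],[[0,0,-0.1],[0,0,0]],[[0,0,-0.3],[0,0,0]],[[0,0,-0.5],[0,0,0]],[[0,0,-0.7],[0,0,0]],[[0,0,-0.9],[0,0,0]]]' 0.7
python3 -m inch '[[[0,0,-0.1],[0,0,0]],[[0,0,-0.2],[0,0,0]],[[0,0,-0.3],[0,0,0]],[[0,0,-0.4],[0,0,0]],[[0,0,-0.5],[0,0,0]],[[0,0,-0.6],[0,0,0]],[[0,0,-0.7],[0,0,0]],[[0,0,-0.7],[0,0,0]],[[0,0,-0.7],[0,0,0]],[[0,0,-0.7],[0,0,0]]]'
cat > m.py <<'E'
from h import *
import sys
o=shot("wrist",sys.argv[1]); c=cam("wrist",o);im=cv2.imread("pics/"+sys.argv[1]); H,S,V=cv2.split(cv2.cvtColor(im,cv2.COLOR_BGR2HSV))
for nm,m,z in(("red",((H<6)|(H>174))&(S>150)&(V>60),.094),("yel",(H>14)&(H<38)&(S>120)&(V>60),.07)):
    n,l,s,ce=cv2.connectedComponentsWithStats(m.astype(np.uint8))
    for i in range(1,n):
        if s[i,4]>30:
            p=np.argwhere(l==i)[:,::-1];W=np.array([at(c,u,v,z)[:2] for u,v in p]);e=np.linalg.svd(W-W.mean(0),full_matrices=False)[2][0]
            print(nm,s[i],W.mean(0),np.degrees(np.arctan2(e[1],e[0])))
E
python3 m.py w14.png
python3 - <<'E'
from h import *
# top view check: any shift of mark/lever
im=cv2.cvtColor(manip.camera("top"),cv2.COLOR_RGB2BGR);cv2.imwrite("pics/top1.png",im)
E
```

```text
clock: 51.75
position: [0.4938, 0.2099, 0.0698]
ee_rot: [0.395, 0.919, -0.001, -0.001]
ft_force: [-6.1, 1.2, 9.1]
grip_width: 0.203
grasp_force: 30.7
clock: 52.75
position: [0.4942, 0.2091, 0.1427]
ee_rot: [0.397, 0.918, -0.001, -0.001]
ft_force: [-0.4, -0.2, 0.6]
grip_width: 0.703
grasp_force: 0.0
clock: 53.75
position: [0.494, 0.2091, 0.1969]
ee_rot: [0.397, 0.918, -0.001, -0.001]
ft_force: [0.4, 0.1, -0.5]
grip_width: 0.697
grasp_force: 0.0
red [ 306  156   19   79 1445] [0.49165458 0.21158275] -46.16406672192435
red [ 173  236   40   37 1134] [0.44555947 0.08613875] -86.8871331185331
yel [259  41  39  45 933] [0.39193179 0.27052231] -90.53180870817539
yel [331 116  38  39 748] [0.48011521 0.2700001 ] -90.80405777435857
yel [  2 358  14  11  90] [ 0.37075671 -0.21212601] -95.35652168189979
```

The lever is at about −46°, and the mark is now hidden beneath it. I'll check the medium pillar numerically in the saved post-release frame, w11.

```bash
python3 - <<'E'
from h import *
g=frame(Y,T); o={"position":np.r_[.5803,-.0721,.2143],"ee_rot":[.977,-.04,.208,.009]}; c=cam("wrist",o)
im=cv2.imread("pics/w11.png"); m=(im.max(2)<45).astype(np.uint8); n,l,s,ce=cv2.connectedComponentsWithStats(m)
for i in range(1,n):
    if s[i,4]>200: print(s[i],ce[i].round(0))
pl=np.r_[.6078,-.0749,.147]
for nm,y,z in(("seated",-.0003,.008),("5mm high",-.0003,.013),("sample",.066,.008)): print(nm,[(proj(c,pl+g.apply([x,-y,-z]))*1.25).round(0) for x in(-.052,.052)])
E
```

```text
[   0    0   95   73 6026] [42. 37.]
[  471     0   161   122 14819] [553.  57.]
[ 372  172   44   32 1323] [393. 187.]
[ 255  176   54   32 1543] [282. 191.]
[ 141  198   63   33 1768] [172. 214.]
[  28  200   69   33 1848] [ 63. 217.]
[ 167  304   55   36 1221] [196. 325.]
[  66  306   63   36 1275] [ 97. 328.]
[   67   311   622   189 51434] [388. 440.]
[375 326  37  31 793] [393. 346.]
[  0 343  48  38 908] [ 21. 366.]
seated [array([395., 343.]), array([395., 188.])]
5mm high [array([395., 347.]), array([395., 189.])]
sample [array([296., 343.]), array([281., 188.])]
```

```bash
python3 -c "
from workcell import manip
print(manip.hand_in())"
```

```text
the job is handed in; nothing more can be done
None
```

I laid the long, short and medium pillars in the empty places of their matching rows, then turned the valve lever to about half open (it measured −46°, with the yellow mark hidden beneath it) and let go. The job was handed in after about 54 s; lowering the short pillar pressed the wrist to about 57 N, so if that counts as the gripper body it is over the 40 N limit.

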